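# Start the bench battery charger

### The job

Start the battery charger on the bench: first switch on its V-shaped main rocker by pressing the raised end (the one away from the robot) fully down, then press the long bar-shaped key fully down so that it stays down, and finally push the big round start button right in, keep it in for a good second and let go. Leave the small square key and the small round key up. Only press with the closed fingers: pick nothing up, and do not disturb the things standing on the charger or lying around it.

Things in the scene. Friction and masses are not known exactly. Their poses are not given: they have to be found in the camera images.
- charger: fixed grey box 300 mm (its x, pointing away from the robot at yaw 0) by 340 mm (y); flat deck 120 mm above its origin (centre of the underside). Controls lie square to it on the deck. Rear row, x +65 mm: main rocker and start button at y +105 and -105 mm, either way round, a 5 mm high meter between. Near row, x -60 mm: three black keys at y -85, 0, +85 mm in any order
- main_rocker (a joint): black V-shaped seesaw switch, two 26 mm square halves end to end along charger x, in a frame 66 x 38 x 8 mm high; pivot 13 mm above the deck, turning about charger y. 0 rad = off: near half level, far half slopes up 0.4 rad (starts within 0.06 of off). 0.4 rad = on: far half level, its top 16 mm above the deck. Moves at about 3.5 N, stays where left
- rocker_raised_end (a point): point on the upper face of the rocker's far half, 16 mm from the pivot, 22 mm above the deck when off and 16 mm when on; press it straight down
- long_key (a joint): long bar-shaped key, 18 mm (charger x) by 54 mm (charger y): the only elongated one of the three; 0 m = up, 0.006 m = fully down; moves at about 3 N, has no spring and stays down
- long_key_top (a point): centre of the long key's upper face, 12 mm above the deck when up and 6 mm when down
- square_key (a joint): small square key, 20 x 20 mm, 12 mm above the deck; values and force as for the long key; must stay up
- square_key_top (a point): centre of the square key's upper face
- round_key (a joint): small round key, 22 mm across, 12 mm above the deck; values and force as for the long key; must stay up
- round_key_top (a point): centre of the round key's upper face
- start_button (a joint): big round start button, 38 mm across, in a round housing 54 mm across and 12 mm high; a spring pushes it back up: 0 m = out, 0.006 m = fully in, about 5 N when fully in
- start_button_top (a point): centre of the start button's upper face, 22 mm above the deck when out and 6 mm lower when fully in
- deep_socket: loose steel deep socket, 26 mm across, 58 mm high, standing on the deck between the rows; origin at the centre of its foot
- bearing_cup: loose dark steel bearing cup, 32 mm across, 24 mm high, standing on the deck between the rows; origin at the centre of its foot
- spray_can: loose spray can, 60 mm across, 170 mm high, on the bench on the robot's right; origin at the centre of its foot
- mug: loose white mug, 82 mm across, 90 mm high, on the bench on the right; origin at the centre of its foot
- tape_roll: loose roll of black tape lying flat, 90 mm across, 24 mm high, on the bench on the left; origin at the centre of its underside
- screwdriver: loose screwdriver lying on the bench on the left; origin under its middle
- wrench: loose wrench lying on the bench beyond the charger; origin under its middle

How it is judged:
By the outcome, as a careful person would: the job done as asked, in the order asked, and still so for the second after the job is handed in, with the robot touching nothing.
It also fails if it takes over 48 s, if anything falls off the work surface, if the arm or the gripper's body presses on something with over 40 N, if the wrist force passes 120 N, or if a joint passes its speed limit or range.

### The arm

A 6-joint arm with a two-finger parallel gripper is mounted at the origin on the work surface. World frame = base frame: x ahead of the robot, y to its left, z up, the work surface at z = 0. Lengths are in mm, angles in degrees, forces in N, time in s.
With the tool pointing down it reaches from about 350 to 875 mm from the base axis. Payload 4.2 kg.
Tool frame: the origin (TCP) lies on the mounting face of the last link; the fingertips stand 173 mm ahead of it and the grasp point (between the pads) lies env.grip_point_offset ahead of it (env.grip_point_offset is the distance from the TCP to the grasp point, in mm); z points along the fingers, y is the line along which they close (so a half turn about z gives the same grasp; the last joint's range is limited). The gripper opens to 85 mm and grips with 20 to 120 N. Pads are 22 mm wide; open, the fingers measure 114 mm over their backs; the gripper's body (76 mm by 85 mm) begins 54 mm behind the grasp point. The pads swing forward as they close: fully open they stand 13 mm farther back than shut.
Start: joints at [-57.834, 22.042, 0.453, 0, -68.411, -14.817], TCP at [186.387, -596.54, 404.712] pointing down, gripper open.
Joint ranges: [-179.83, 179.83], [-69.29, 118.12], [-61.27, 80.66], [-181.25, 117.63], [-171.15, -9.14], [-177.46, 177.46]. Speed limits (degrees/s): [159.86, 159.86, 180, 180, 180, 180].

### API

Orientations are given as a 3x3 rotation matrix whose columns are the frame's x, y, z axes.
In Python, from bench import env gives the robot as it stands. Calls block until the motion is done:
- env.goto(position, orientation): joint-space move of the TCP to a pose.
- env.servo_line(position, orientation=None, max_speed=150): straight line of the TCP; orientation=None keeps the orientation; max_speed is the mean speed in mm/s.
- env.move_joints(angles): joint-space move.
- env.gripper_open() and env.close_gripper(grip_force=None): open the fingers fully, or close them until they stop; grip_force is the grip in N (None keeps the last).
- env.wait(seconds).
- env.inverse_kinematics(position, orientation): joint angles nearest the present ones, or None.
- env.get_image(name): name is "scene" or "side" or "wrist"; returns the picture (420x560x3 uint8, blue, green, red); there is no depth.
- env.calibration(name): a dict with "fx", "fy", "cx", "cy" (pixels), "rvec" (rotation vector, rad) and "tvec" (3), from world to camera coordinates, as OpenCV has them; the wrist camera has in their place "tool_from_camera" (4x4, takes a point from camera to tool coordinates, whose origin is the TCP and whose axes are the flange's). Camera axes: x right, y down, z forward; pixel columns grow to the right and rows downward; lengths in mm; the calibration is good to about 2 mm. A picture is of the moment at which its call begins: read the wrist's pose just before it. calibration takes no time and is no camera call.
A pose or a line that the arm cannot do raises env.MotionError and nothing moves.
- env.close_job(): hands the job in; it is judged then, once.
Readings, each from a call of its own:
- env.read_clock(): time.
- env.read_joint_positions(): joint angles.
- env.read_joint_velocities(): joint speeds.
- env.read_tau(): joint torques, N m.
- env.read_ee_pos(): TCP position.
- env.read_eef_rot(): TCP orientation.
- env.read_contact_force(): force on the tool from outside, world axes, zero at the start.
- env.read_ft_torque(): the same for the moment, N m.
- env.read_grip_width(): finger opening in mm.
- env.read_gripper_force(): force on a finger pad.
Only numpy, scipy, OpenCV 4.12 (cv2) and the standard library are available. Lean on these libraries where they do the work, as an engineer would, in place of code of your own. Each camera call takes 0.05 s, during which the arm holds its last target. There are 200 camera calls.

## Working session

There is one attempt and no reset: what is moved stays moved. The work goes in short steps, each a Python script; the robot and the scene stay as the last script left them, time stands still between calls to the robot, and variables do not carry over. Pictures are saved under pics/ and viewed, at most 10 in all, crops included, and the job is handed in when it is done.

```bash
ls; mkdir -p pics; python3 - <<'E'
from bench import env
import cv2
for n in("scene","side"):
    im=env.get_image(n); cv2.imwrite(f"pics/{n}0.png",im); print(n,env.calibration(n))
print(env.calibration("wrist"),env.grip_point_offset,env.read_clock())
E
```

```text
pics
scene {'fx': 542.8419077462809, 'fy': 542.8419077462809, 'cx': 289.83867913693587, 'cy': 210.6821851299071, 'rvec': array([ 0.80562531,  2.67045547, -0.96879105]), 'tvec': array([ 514.1004006 , -160.57432665, 1916.2530724 ])}
side {'fx': 501.30790738536774, 'fy': 501.30790738536774, 'cx': 283.17560925131704, 'cy': 207.91591020842785, 'rvec': array([ 2.42862287, -0.47212808,  0.18994036]), 'tvec': array([-591.35223618,  223.31604102, 1401.27848093])}
{'fx': 315.87403752561187, 'fy': 315.87403752561187, 'cx': 278.13431179741934, 'cy': 204.9226051937851, 'tool_from_camera': array([[-7.83305016e-04, -9.53123368e-01, -3.02580951e-01,
         7.67804206e+01],
       [ 9.99999620e-01, -6.30871028e-04, -6.01514402e-04,
        -2.42466525e-01],
       [ 3.82427877e-04, -3.02581307e-01,  9.53123500e-01,
         3.01675238e+01],
       [ 0.00000000e+00,  0.00000000e+00,  0.00000000e+00,
         1.00000000e+00]])} 154.70000000000002 0.1
```

View pics/scene0.png

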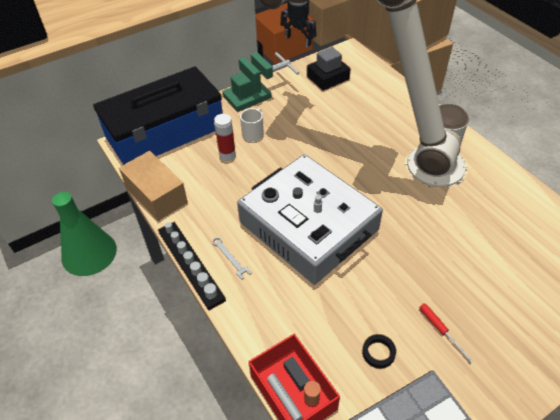

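View pics/side0.png

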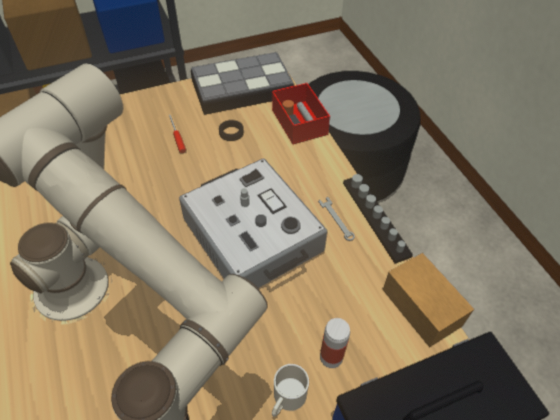

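The scene view shows the charger around (310,215), with the start button at (270,195), rocker at (320,234) and long key at (303,178). In the side view the rocker is at (252,178), start at (291,225) and long key at (248,241). I'll enlarge both to read them more closely.

```bash
python3 - <<'E'
import cv2,numpy as np
a=cv2.imread("pics/scene0.png")[148:288,230:390]; b=cv2.imread("pics/side0.png")[150:290,172:332]
cv2.imwrite("pics/a.png",cv2.resize(a,None,fx=4.25,fy=4.25,interpolation=cv2.INTER_CUBIC))
cv2.imwrite("pics/b.png",cv2.resize(b,None,fx=4.25,fy=4.25,interpolation=cv2.INTER_CUBIC))
E
```

```text
(no output)
```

View pics/a.png

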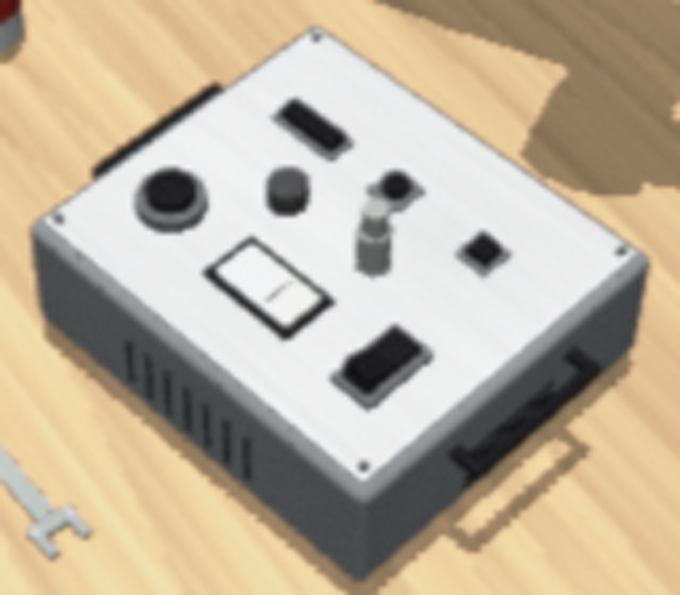

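View pics/b.png

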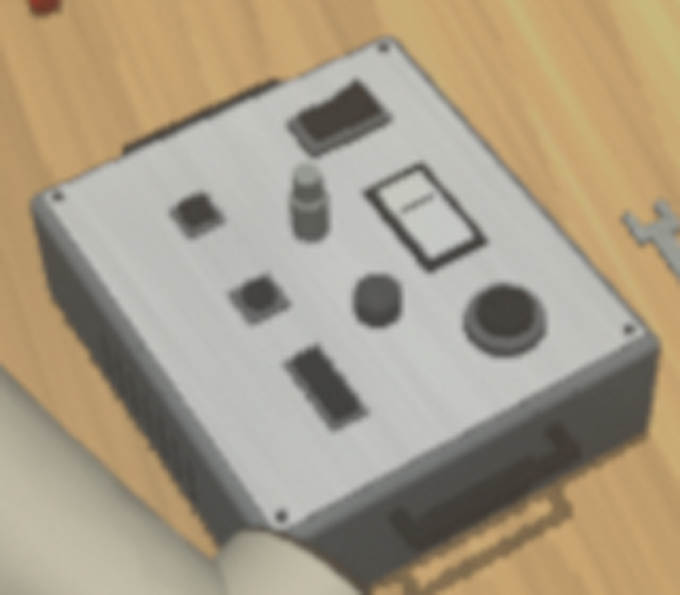

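Both crops show the controls clearly, so I'll fit the charger pose from the key tops, start button and deck screws in the two views. Crop positions (a / b): long (314,124) / (327,385), round (397,184) / (261,295), square (485,247) / (197,212), start (171,186) / (505,310). The socket and cup stand between the rows.

```bash
cat > h.py <<'E'
import numpy as np,cv2
from bench import env
def proj(n,P):
    c=env.calibration(n);K=np.array([[c['fx'],0,c['cx']],[0,c['fy'],c['cy']],[0,0,1]])
    return cv2.projectPoints(np.array(P,float).reshape(-1,3),c['rvec'],c['tvec'],K,None)[0][:,0]
def world(p,P):
    c,s=np.cos(p[2]),np.sin(p[2]);P=np.atleast_2d(P)
    return np.c_[p[0]+c*P[:,0]-s*P[:,1],p[1]+s*P[:,0]+c*P[:,1],P[:,2]+120]
E
python3 - <<'E'
from h import *
from scipy.optimize import least_squares
off={'scene':(230,148),'side':(172,150)}
px={'scene':[(314,124),(397,184),(485,247),(171,186),(317,37),(621,251),(364,466),(58,218)],
'side':[(327,385),(261,295),(197,212),(505,310),(281,516),(58,197),(384,47),(628,329)]}
pix={n:(np.array(px[n])+.5)/4.25-.5+off[n] for n in px}
def pts(s): 
    X,Y=150-s,170-s
    return [(-60,-85,12),(-60,0,12),(-60,85,12),(65,-105,22),(-X,-Y,0),(-X,Y,0),(X,Y,0),(X,-Y,0)]
for ns in(('scene',),('side',),('scene','side')):
    f=lambda q:np.concatenate([(proj(n,world(q,pts(q[3])))-pix[n]).ravel() for n in ns])
    r=least_squares(f,[600,0,0,15],x_scale=[10,10,.1,5]); print(ns,r.x,np.degrees(r.x[2]),np.abs(r.fun).max(),np.sqrt(np.mean(r.fun**2)))
np.save('p.npy',r.x); print(r.fun.reshape(2,-1,2).round(1).tolist())
for nm,A,B in(('socket',(377,207),(306,172)),('cup',(289,178),(378,290))):
    g=[(np.array(A)+.5)/4.25-.5+off['scene'],(np.array(B)+.5)/4.25-.5+off['side']]
    t=least_squares(lambda X:np.concatenate([(proj(n,world(r.x,X))[0]-u) for n,u in zip(('scene','side'),g)]),[0,0,30]);print(nm,t.x,np.abs(t.fun).max())
p=r.x
for nm,P in(('rock',(80,105,22)),('long',(-60,-85,12)),('start',(65,-105,22))):
    w=world(p,P)[0]; print(nm,w)
u=proj('scene',world(p,[(65+14.7,105,19+2)]));print((u-off['scene'])*4.25,(proj('side',world(p,[(79.7,105,21)]))-off['side'])*4.25)
E
```

```text
('scene',) [ 5.31319340e+02 -1.93759912e+01  1.89918494e-01  1.80344160e+01] 10.881528167525811 0.8208541416445598 0.3818204863766538
('side',) [ 5.29840034e+02 -2.04627469e+01  1.95311576e-01  1.86014507e+01] 11.190528994913935 0.9691898297879789 0.5846030814096705
('scene', 'side') [ 5.30472284e+02 -1.99646343e+01  1.92727871e-01  1.82428879e+01] 11.042493620423983 1.123086958898 0.5356001282444675
[[[-0.1, -1.0], [0.1, -0.9], [-0.0, -0.8], [0.1, -0.2], [0.0, 0.2], [0.1, 0.1], [0.1, 0.1], [0.5, 0.5]], [[-0.3, -1.1], [-0.4, -0.9], [-0.1, -1.1], [0.5, -0.6], [0.2, 0.6], [0.2, 0.4], [0.4, 0.7], [0.5, 0.6]]]
socket [-0.3500359  35.48789896 59.51362091] 0.23897078441592612
cup [  1.42484873 -49.17283667  23.85230468] 0.022140937382175707
rock [588.87973431  98.41429023 142.        ]
long [ 487.86380273 -114.88311146  132.        ]
start [ 614.38021705 -110.57069818  142.        ]
[[367.2431111  361.27300074]] [[355.63677922  96.7468557 ]]
```

```bash
cat >> h.py <<'E'
p=np.load('p.npy') if __import__('os').path.exists('p.npy') else None
def R(sg):
    c,s=np.cos(p[2]),np.sin(p[2]);x=sg*np.array([c,s,0]);z=np.array([0,0,-1.]);return np.c_[x,np.cross(z,x),z]
def tcp(P,h): # charger point, tip height above deck
    w=world(p,(P[0],P[1],h))[0];return w+[0,0,173]
def wproj(pos,rot,P):
    c=env.calibration('wrist');T=np.eye(4);T[:3,:3]=rot;T[:3,3]=pos;M=np.linalg.inv(T@c['tool_from_camera'])
    q=(M[:3,:3]@np.atleast_2d(P).T).T+M[:3,3];return np.c_[c['fx']*q[:,0]/q[:,2]+c['cx'],c['fy']*q[:,1]/q[:,2]+c['cy']]
PT=[(81,105,22),(65,-105,22),(-60,-85,12),(-60,0,12),(-60,85,12)]
E
python3 - <<'E'
from h import *
print(env.read_eef_rot().round(2).tolist())
for sg in(1,-1):
    for P in((82,105),(-60,-85),(65,-105)): print(sg,P,np.round(env.inverse_kinematics(tcp(P,110),R(sg)),1))
sg=-1
env.close_gripper(20)
env.goto(tcp((10,20),135),R(sg))
pos,rot=env.read_ee_pos(),env.read_eef_rot();im=env.get_image('wrist')
for u in wproj(pos,rot,world(p,PT)): cv2.drawMarker(im,tuple(int(round(v)) for v in u),(0,0,255),cv2.MARKER_CROSS,10,1);print(u)
cv2.imwrite('pics/w1.png',cv2.resize(im,(800,600),interpolation=cv2.INTER_CUBIC));print(env.read_clock(),env.read_contact_force(),env.read_grip_width(),pos)
E
```

```text
[[-0.95, -0.3, -0.0], [-0.3, 0.95, 0.0], [0.0, 0.0, -1.0]]
1 (82, 105) [ 25.   19.6  -3.5   0.  -66.9  76.1]
1 (-60, -85) [  5.3  10.  -16.7   0.  -63.3  95.7]
1 (65, -105) [  4.6  22.    0.2   0.  -68.2  96.4]
-1 (82, 105) [  25.    19.6   -3.5    0.   -66.9 -103.9]
-1 (-60, -85) [  5.3  10.  -16.7   0.  -63.3 -84.3]
-1 (65, -105) [  4.6  22.    0.2   0.  -68.2 -83.6]
[372.38806848 274.3680757 ]
[140.16281523 258.89668348]
[149.33922447 113.79806636]
[254.41679417 113.60495361]
[359.55958308 113.41172099]
3.375 [0.92841941 0.17441917 1.05887943] -0.2054659876771919 [536.49178218   0.98184109 427.93999451]
```

View pics/w1.png

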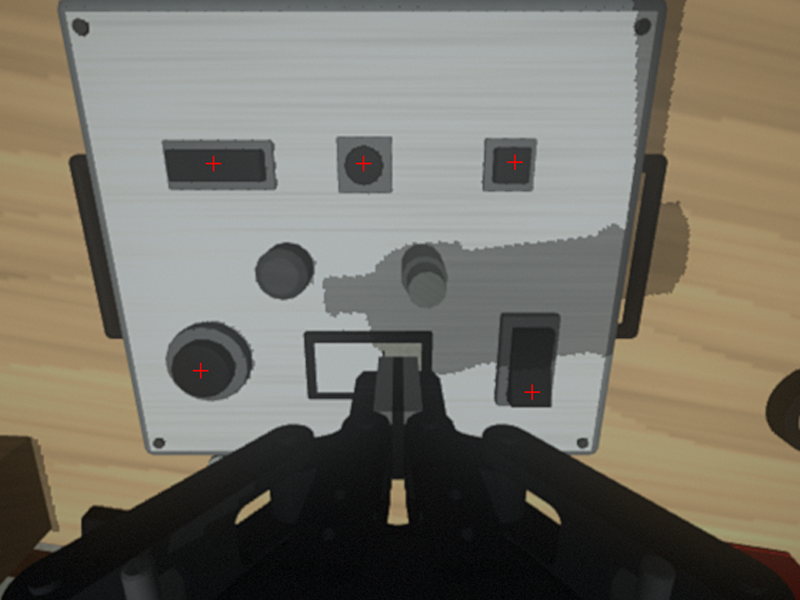

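The wrist view confirms the fit: all crosses sit on their controls within about 2 mm. Next I'll press the rocker.

```bash
cat >> h.py <<'E'
def press(P,top,stop,fmax=15,hold=0):
    env.goto(tcp(P,100),R(-1));env.servo_line(tcp(P,top+10),max_speed=100);env.wait(.2)
    f0=env.read_contact_force()[2];h=top+4
    while h>=stop:
        env.servo_line(tcp(P,h),max_speed=25);f=env.read_contact_force()[2]-f0;z=env.read_ee_pos()[2]-293
        print(round(h,1),round(z,2),round(f,1))
        if f>fmax: break
        h-=1
    env.wait(.2+hold);print('held',env.read_ee_pos()[2]-293,env.read_contact_force()[2]-f0)
    env.servo_line(tcp(P,100),max_speed=150);print('t',env.read_clock())
E
python3 - <<'E'
from h import *
press((82,105),24,13)
env.goto(tcp((10,20),135),R(-1));env.wait(.1);im=env.get_image('wrist')
cv2.imwrite('pics/w2.png',cv2.resize(im[200:300,320:440],(720,600),interpolation=cv2.INTER_CUBIC))
E
```

```text
28 27.67 -0.4
27 26.94 1.2
26 25.95 0.1
25 25.16 1.3
24 24.4 2.2
23 23.45 2.9
22 22.33 3.7
21 20.63 2.9
20 19.61 3.3
19 18.73 2.5
18 17.81 2.9
17 16.91 2.1
16 16.49 4.9
15 16.41 9.0
14 16.33 13.7
13 16.29 16.8
held 16.28005050781769 15.86891968764013
t 10.0
```

View pics/w2.png

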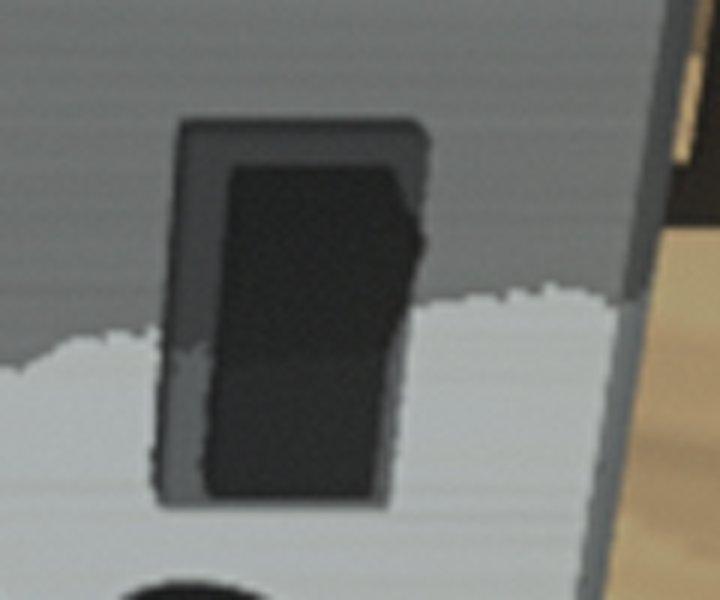

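The near half of the rocker is now raised and the far half is level. The tip met a hard stop at 16.3 mm, so the rocker is on. Next are the long key and then the start button, held for 1.6 s.

```bash
python3 - <<'E'
from h import *
press((-60,-85),12,2)
press((65,-105),22,10,fmax=20,hold=1.4)
env.goto(tcp((10,20),135),R(-1));env.wait(.1);im=env.get_image('wrist')
cv2.imwrite('pics/w3.png',cv2.resize(im,(800,600),interpolation=cv2.INTER_CUBIC))
E
```

```text
16 15.76 -0.1
15 14.96 -0.4
14 13.97 0.2
13 12.94 -0.2
12 12.1 0.6
11 11.18 1.6
10 10.04 2.3
9 8.97 2.5
8 7.94 2.0
7 6.92 1.4
6 6.47 5.7
5 6.39 11.1
4 6.36 15.9
held 6.323454375512824 16.438902495328424
t 16.7917
26 25.66 0.4
25 24.97 0.3
24 23.94 0.7
23 22.9 -0.5
22 22.28 1.2
21 21.25 2.5
20 20.17 2.1
19 19.18 3.0
18 18.16 4.6
17 17.18 4.7
16 16.53 6.3
15 16.48 9.7
14 16.37 13.0
13 16.31 17.3
12 16.25 19.8
11 16.21 22.8
held 16.17019966703174 24.126965442056267
t 24.8833
```

View pics/w3.png

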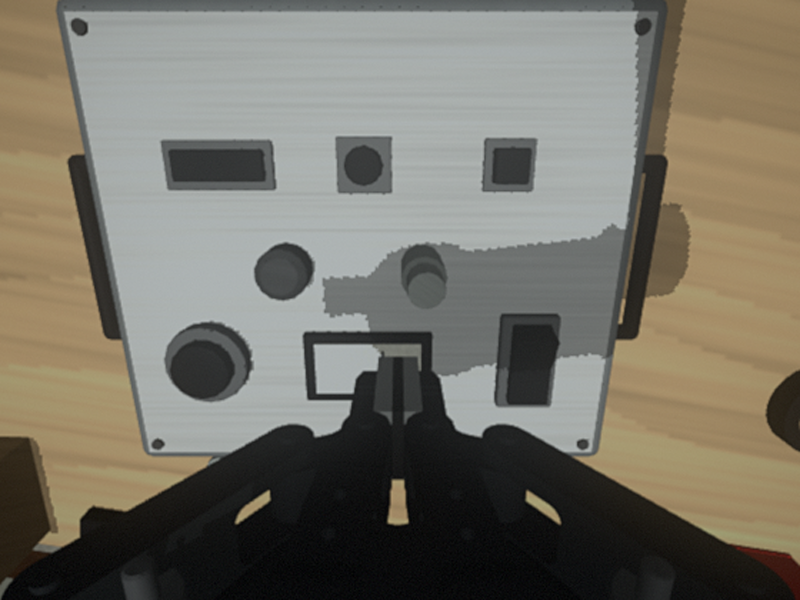

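The rocker is on, the long key is down and flush, and the start button is back out. The square and round keys are still up, and the cup and socket have not moved.

```bash
python3 -c "
from bench import env
print(env.close_job())"
```

```text
the job is handed in; nothing more can be done
None
```

The job is handed in: main rocker on, long key fully down, start button held in for over a second and released, in that order, with the small keys left up and nothing on the charger moved, in about 25 s; the judge's result was not shown.

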